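Load a disk under the spring clip of a test cradle

ROBOT

A 7-joint arm with a two-finger parallel gripper is mounted at the origin on a cart in front of the work surface, level with it; the furniture and walls round the work are solid. World frame = base frame: x ahead of the robot, y to its left, z up, the work surface at z = 0. Lengths are in m, angles in degrees, forces in N, time in s.
With the tool pointing down it reaches from about 0.425 to 0.95 m from the base axis. Payload 4.7 kg.
Tool frame: the origin (TCP) lies midway between the tips of the shut fingers; the grasp point (between the pads) lies 19 mm behind it; z points along the fingers, y is the line along which they close (so a half turn about z gives the same grasp; the last joint's range is limited). The gripper opens to 87 mm and grips with 3 to 60 N. Pads are 19 mm wide; open, the fingers measure 117 mm over their backs; the gripper's body (75 mm by 190 mm) begins 51 mm behind the grasp point.
Start: joints at [63.547, 26.849, -2.785, 87.806, 1.381, 65.374, -4.715], TCP at [0.283, -0.613, 0.223] pointing down, gripper open.
Joint ranges: [-148.3, 148.3], [-19.14, 114.17], [-79.39, 73.82], [5.75, 140.21], [-59.74, 239.74], [12.07, 113.84], [-152.46, 152.46]. Speed limits (degrees/s): [147.25, 147.25, 180, 180, 180, 180, 180].

INTERFACE

Orientations are given as a 3x3 rotation matrix whose columns are the frame's x, y, z axes.
In Python, from plant import bot gives the robot as it stands. The module is installed in compiled form; this text tells all that it offers.
- The arm moves only by the tool jog_arm, never from a script. Its argument "commands" is a list of rows, each a list of 2 entries, a list of its own where there are three numbers: the shift along the tool's x, y, z normalised to -1 to 1, where 1 is 0.05 m, then the turn about the tool's z normalised to -1 to 1, where 1 is 1.5 rad. A call has 1 to 20 rows; each row shifts and turns the commanded pose from where the row before left it, along the tool's axes as they then stand; what a row does not reach is not made up. A row lasts 1/12 s, in which the tool goes at most 41.7 mm and 7.16 degrees, less where a joint would pass 70% of its speed; a pose out of reach is approached as far as the arm can. A call with a number of a shift or a turn outside -1 to 1 is refused whole. A call with a gripper value outside its range is refused whole. "gripper" is the closure, from 0 (fully open) to 1 (shut), set as the call begins (left out, the last holds). The fingers move at their own pace and stop on an object; the grip force is fixed at half the most. Time passes only in rows, so rows that do not move let the fingers close. It gives the time, the measured TCP pose, the force, the opening and the grip force at its end, in the units of the state.
- bot.get_obs(): the state, without advancing time (a new reading comes with each control period).
- bot.get_image(name): name is "scene" or "top" or "wrist"; returns a dict with "image" (400x640x3 uint8, red, green, blue), "fovy" (degrees; the focal length in pixels is half the picture's height over the tangent of half this angle, whatever the lens; pixels are square), "cx", "cy" (the principal point, pixels), "world_from_camera" (4x4, takes a point from camera to world coordinates). Camera axes: x right, y down, z forward; pixel columns grow to the right and rows downward; lengths in m; the calibration is good to about 2 mm. A picture is of the moment at which its call begins. There is no depth.
- bot.sign_off(): hands the job in; it is judged then, once.
Trained networks look in a picture, given as the dict that the camera call returned (one of the last four; its "shot" number tells which), for a name from the list of things; names that differ only in an ending like _2 or _b are one class to them, and where a whole thing is asked for, a point or a joint stands for the part that bears it (a point fixed in the world has none). Each returns a list of dicts, best first, with "confidence" (0 to 1); they miss things now and then, are a little off and sometimes report something else, mostly with a low value. They report only what shows in the picture. A call takes as long as a camera call.
- bot.boxes_of(picture, name): "point" ([x, y, z] in m, in world coordinates, good to about 4 mm: the middle of the surface that is visible of it).
- bot.cut_out(picture, name): "mask" (400x640 bool, what is visible of it).
The state is a dict: "time_s": time; "qpos": joint angles; "joint_vel": joint speeds; "joint_torque": joint torques, N m; "tool_pos": TCP position; "eef_rot": TCP orientation; "force": force on the tool from outside, world axes, zero at the start; "torque": the same for the moment, N m; "finger_gap": opening from 0.0 (shut) to 1.0 (fully open); "grasp_force": force on a finger pad.
Only numpy, scipy, OpenCV 4.12 (cv2) and the standard library are available. Lean on these libraries where they do the work, as an engineer would, in place of code of your own. Each camera call takes 0.05 s, during which the arm holds its last target. There are 200 camera calls.

TASK

Load the small hard disk into its test cradle without gripping or lifting anything: with one fingertip press down the flange of the spring clip and keep it down, so that the clip's nose stays clear of the disk, while the other fingertip pushes the disk along the deck, under the raised nose, until it is fully home against the contact block. Only then let the clip down so that its nose bears on the disk, and move clear. Leave the things lying around the cradle where they are.

Things in the scene. Friction and masses are not known exactly. Their poses are not given: they have to be found in the camera images.
- cradle: Cradle for one 2.5 inch disk, fixed. Dark deck 104 (x) x 200 (y) mm, its surface at z = 12 mm. Origin: centre of the underside, on the worktop; x away from the robot, y to its left, turned up to 0.2 rad. Channel along y, 73 mm wide, x = -36.5 to 36.5, between rails that end at y = 90: near one 4 mm above the deck, far one 6. Open at the left; at the right the black contact block.
- block_face (a point): Middle of the contact block's stop face (block 62 mm wide, 12 mm above the deck), 5 mm above the deck, at y = -75 mm in the cradle's frame, x = 0. The disk is home when its front edge meets this face, its centre then 50 mm to the left of it, at y = -25 mm.
- clip_flange (a point): Middle of the top of the clip's thumb flange, a flat steel strip with 3 dark ribs along the cradle's near side, over the worktop. At rest at x = -76, y = 21, z = 25 mm in the cradle's frame, leaning up to the robot; at clip = 0.30 level, z = 16.5 mm (4.5 above the deck). A fingertip can slide along it from y = -60 to 105 mm; across, keep to x = -85 to -66. It moves with the clip.
- clip_nose (a point): Lower edge of the clip's nose, mid-width; the nose spans y = -66 to -40 mm in the cradle's frame and overhangs the channel's near edge to x = -20. At rest 6 mm above the deck. The clip is a steel rocker: pressing the flange raises the nose. Its hinge pin lies along y at x = -46, z = 21.5 mm; the hinge's highest points are at z = 27 mm.
- disk_mid (a point): Centre, half-way up, of the loose hard disk: 100 (along the channel) x 70 x 9.4 mm, 0.1 kg, black with a white label. It starts flat on the deck in the channel, contact end to the block, its front edge 5 to 28 mm short of the nose. The pushing finger goes behind its left edge, 50 mm from this point. Its z is up; its x points to the channel's open end.
- clip (a joint): Clip angle, rad. 0 at rest: nose too low for the disk to enter. Grows as the flange is pressed: at 0.16 the nose just clears the disk, at 0.20 by over 1 mm, 0.30 is fully open (nose 13 mm above the deck), 0.38 the hard limit (flange 2.4 mm lower still). Sprung shut: on the flange's middle 1.2 N starts it, 5 to 6 N hold 0.30. Let go it closes; on the disk it reads about 0.14.
- screwdriver: Loose precision screwdriver, 140 mm long, 11 mm thick, lying beyond the contact block. Not to be moved. Origin: centre of its underside.
- usb: Loose USB stick, 47 x 16 x 8 mm, lying beyond the contact block. Not to be moved. Origin: centre of its underside.
- tweezers: Loose tweezers, 122 mm long, 9 mm high, lying along the cradle's far side. Not to be moved. Origin: centre of the underside.

How it is judged:
By the outcome, as a careful person would: the job done as asked, in the order asked, and still so for the second after the job is handed in, with the robot touching nothing.
It also fails if it takes over 40 s, if anything falls off the work surface, if the arm or the gripper's body presses on something with over 40 N, if the wrist force passes 120 N, or if a joint passes its speed limit or range.

## Working session

There is one attempt and no reset: what is moved stays moved. The work goes in short steps, Python scripts to look and compute and a tool call to move; the robot and the scene stay as the last step left them, time stands still between calls to the robot, and variables do not carry over. Pictures are saved under pics/ and viewed, at most 10 in all, crops included, and the job is handed in when it is done.

Besides the shell and the picture viewer there is one more tool, called after "Call:" by a JSON object that holds its "fn" and its "kwargs". jog_arm: Moves the arm, as the interface text tells. Its arguments: {"type":"object","properties":{"commands":{"type":"array"},"gripper":{"type":"number"}},"required":["commands"]}

```bash
mkdir -p pics; cat > h.py <<'E'
import numpy as np,cv2
from plant import bot
def snap(n,f):
    p=bot.get_image(n); cv2.imwrite('pics/'+f,p['image'][:,:,::-1]); return p
def ray(p,u,v,z):
    f=200/np.tan(np.radians(p['fovy'])/2);T=np.array(p['world_from_camera'])
    d=T[:3,:3]@np.array([(u-p['cx'])/f,(v-p['cy'])/f,1]);o=T[:3,3]
    return o+d*(z-o[2])/d[2]
def proj(p,X):
    f=200/np.tan(np.radians(p['fovy'])/2);T=np.array(p['world_from_camera'])
    c=T[:3,:3].T@(np.array(X)-T[:3,3]); return c[:2]/c[2]*f+[p['cx'],p['cy']]
E
python3 - <<'E'
from h import *
np.set_printoptions(precision=4,suppress=True)
for n in ['top','scene']:
    p=snap(n,n+'0.png'); print(n,p['fovy'],np.array(p['world_from_camera'])[:3,3])
    for t in ['cradle','clip_flange','clip_nose','disk_mid','screwdriver','usb','tweezers']:
        for b in bot.boxes_of(p,t)[:2]: print(t,b['point'],round(b['confidence'],2))
o=bot.get_obs();print(o['tool_pos'],np.array(o['eef_rot']),o['finger_gap'],o['force'],o['time_s'])
E
```

```text
top 57.78541177672074 [ 0.5031 -0.4258  0.9114]
cradle [0.5736, -0.3705, 0.0187] 0.88
clip_flange [0.5335, -0.3481, 0.0238] 0.84
clip_nose [0.5328, -0.3502, 0.0261] 0.79
clip_nose [0.5752, -0.3683, 0.0218] 0.26
disk_mid [0.5971, -0.3231, 0.021] 0.73
disk_mid [0.5746, -0.497, 0.0084] 0.7
screwdriver [0.5339, -0.5194, 0.0084] 0.51
usb [0.5748, -0.3689, 0.02] 0.72
scene 47.44221120254982 [ 0.1094 -0.127   0.7139]
cradle [0.5608, -0.3628, 0.0194] 0.95
clip_flange [0.5336, -0.3417, 0.0253] 0.83
clip_nose [0.5305, -0.3391, 0.0216] 0.75
disk_mid [0.5935, -0.3216, 0.0242] 0.55
screwdriver [0.5309, -0.5125, 0.0114] 0.63
screwdriver [0.5897, -0.3211, 0.0262] 0.18
usb [0.5713, -0.4975, 0.0076] 0.71
usb [0.5317, -0.3401, 0.0235] 0.4
tweezers [0.663, -0.3213, 0.0041] 0.8
[ 0.2832 -0.6127  0.2226] [[ 0.9078  0.4194  0.0001]
 [ 0.4194 -0.9078 -0.0001]
 [ 0.0001  0.0001 -1.    ]] 0.9996607334642634 [-0.4926  0.4963  0.2517] 0.8
```

```bash
python3 - <<'E'
import cv2
a=cv2.imread('pics/top0.png')
cv2.imwrite('pics/topc.png',cv2.resize(a[100:330,240:500],None,fx=2.6,fy=2.6,interpolation=2))
E
```

```text
(no output)
```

View pics/top0.png

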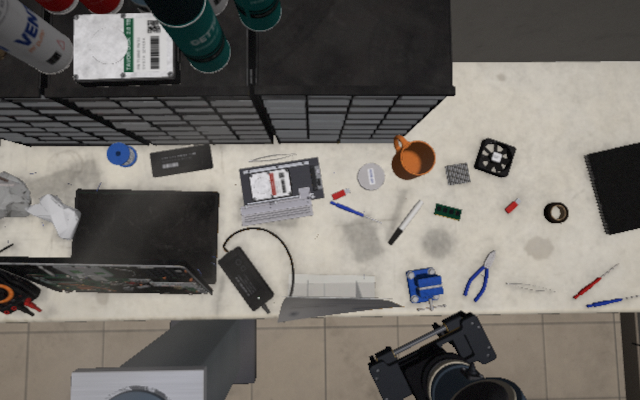

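View pics/scene0.png

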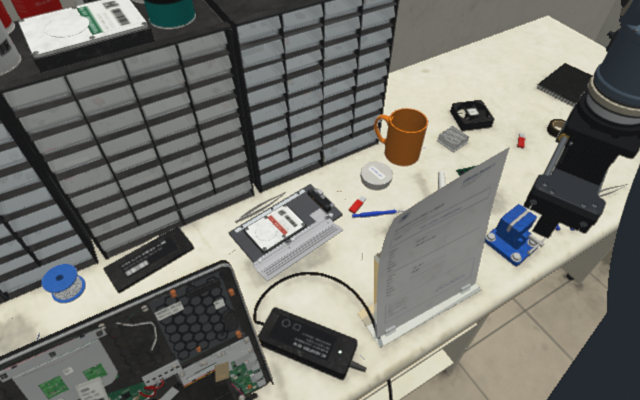

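View pics/topc.png

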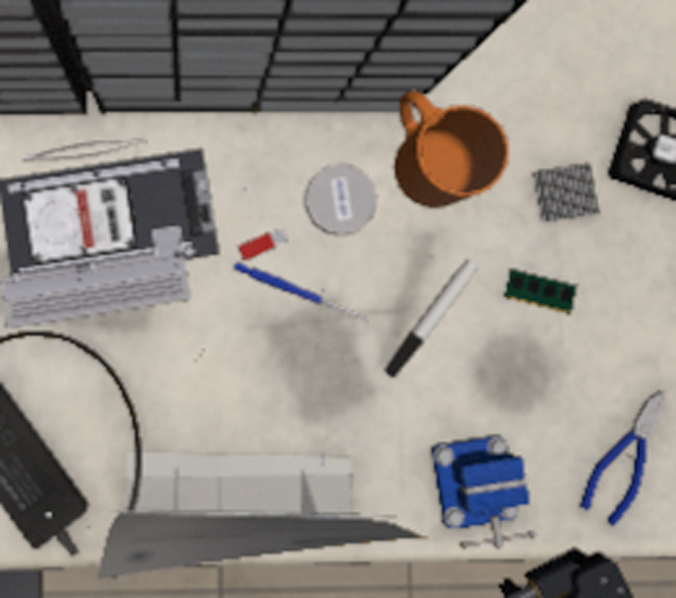

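Call:
{"fn": "jog_arm", "kwargs": {"commands": [[[0,0,-0.3],-0.08],[[0,0,-0.3],-0.08],[[0,0,-0.3],-0.08],[[0,0,-0.3],-0.08],[[0,0,0],-0.08],[[0,0,0],-0.08],[[0,0,0],-0.08],[[0,0,0],-0.08],[[0,0,0],-0.08],[[0,0,0],-0.08]]}}

```text
time_s: 1.63
tool_pos: [0.283, -0.6128, 0.2826]
eef_rot: [[-0.068, 0.998, -0.0], [0.998, 0.068, -0.0], [-0.0, -0.0, -1.0]]
force: [-0.6, 0.7, 0.5]
finger_gap: 0.996
grasp_force: 0.0
```

Call:
{"fn": "jog_arm", "kwargs": {"commands": [[[0,0.6,0],0],[[0,0.6,0],0],[[0,0.6,0],0],[[0,0.6,0],0],[[0,0.6,0],0],[[0,0.6,0],0],[[0,0.6,0],0],[[0,0.6,0],0],[[0.6,0,0],0],[[0.6,0,0],0],[[0.6,0,0],0],[[0.6,0,0],0],[[0.6,0,0],0],[[0.6,0,0],0],[[0.6,0,0],0],[[0,0,0],0],[[0,0,0],0]]}}

```text
time_s: 3.05
tool_pos: [0.5103, -0.3863, 0.2834]
eef_rot: [[-0.066, 0.998, 0.001], [0.998, 0.066, -0.001], [-0.001, 0.001, -1.0]]
force: [-0.5, -1.0, 0.1]
finger_gap: 1.002
grasp_force: 0.0
```

```bash
python3 - <<'E'
from h import *
np.set_printoptions(precision=4,suppress=True)
p=snap('wrist','w1.png'); print(p['fovy'],np.array(p['world_from_camera']))
for t in ['cradle','clip_flange','clip_nose','disk_mid','block_face','screwdriver','usb','tweezers']:
    for b in bot.boxes_of(p,t)[:1]: print(t,b['point'],round(b['confidence'],2))
E
```

```text
67.95008299980708 [[ 0.9979  0.0619  0.0188  0.5057]
 [ 0.0647 -0.9576 -0.2807 -0.3095]
 [ 0.0006  0.2813 -0.9596  0.445 ]
 [ 0.      0.      0.      1.    ]]
cradle [0.569, -0.3549, 0.0254] 0.84
clip_flange [0.5337, -0.3384, 0.0241] 0.94
clip_nose [0.5297, -0.3416, 0.0234] 0.91
disk_mid [0.5968, -0.3213, 0.0234] 0.96
block_face [0.5662, -0.3537, 0.0214] 0.97
screwdriver [0.5365, -0.5094, 0.0092] 0.86
usb [0.576, -0.4978, 0.0112] 0.81
tweezers [0.6675, -0.3163, 0.0109] 0.84
```

View pics/w1.png

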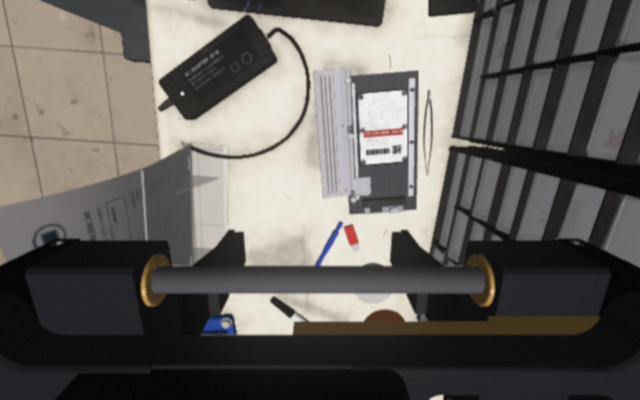

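```bash
python3 - <<'E'
from h import *
a=cv2.imread('pics/w1.png')
cv2.imwrite('pics/w1c.png',cv2.resize(a[60:220,300:440],None,fx=3.7,fy=3.7,interpolation=2))
p=bot.get_image('wrist')
for t in ['disk_mid','clip_flange']:
    m=bot.cut_out(p,t)[0]['mask'].astype(np.uint8); r=cv2.minAreaRect(cv2.findNonZero(m)); print(t,r,cv2.boxPoints(r).tolist())
    z=.0214 if t=='disk_mid' else .025
    print([ray(p,u,v,z).round(4)[:2].tolist() for u,v in cv2.boxPoints(r)])
E
```

```text
disk_mid ((382.8380432128906, 124.81756591796875), (76.525146484375, 52.66179275512695), 88.21009063720703) [[355.3248596191406, 87.39610290527344], [407.9609680175781, 85.751220703125], [410.3512268066406, 162.23902893066406], [357.7151184082031, 163.8839111328125]]
[[0.5539, -0.2775], [0.6238, -0.2712], [0.6422, -0.3729], [0.5672, -0.3798]]
clip_flange ((342.38189697265625, 130.42800903320312), (128.81639099121094, 48.491756439208984), 85.33314514160156) [[312.97601318359375, 68.20603942871094], [361.3070068359375, 64.26066589355469], [371.78778076171875, 192.6499786376953], [323.456787109375, 196.59535217285156]]
[[0.4961, -0.2577], [0.5585, -0.2492], [0.5914, -0.4202], [0.5212, -0.4304]]
```

View pics/w1c.png

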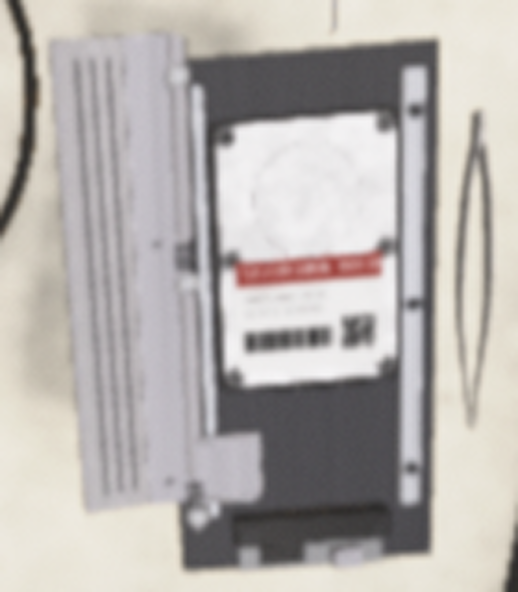

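```bash
cat >> h.py <<'E'
def W(c,P):
    x,y,t=c;P=np.atleast_2d(np.array(P,float))/1000;s,k=np.sin(t),np.cos(t)
    return np.c_[x+k*P[:,0]-s*P[:,1],y+s*P[:,0]+k*P[:,1],P[:,2]]
E
python3 - <<'E'
from h import *
from scipy.optimize import least_squares
np.set_printoptions(precision=4,suppress=True)
p=bot.get_image('wrist')
M=[(52,100,12),(52,-100,12),(-52,-100,12),(-20,-40,20),(-20,-66,20),(36.5,90,18)]
px=np.array([(437,40),(430,552),(184,570),(262,433),(262,500),(402,66)])/3.7+[300,60]
f=lambda c:(np.array([proj(p,q) for q in W(c,M)])-px).ravel()
r=least_squares(f,[.585,-.36,.15]);c=r.x;print(c,f(c).reshape(-1,2))
inv=lambda P:(np.c_[np.cos(c[2])*(P[:,0]-c[0])+np.sin(c[2])*(P[:,1]-c[1]),-np.sin(c[2])*(P[:,0]-c[0])+np.cos(c[2])*(P[:,1]-c[1])])*1000
# disk label/edges from crop at z=21.4
for n,q,z in [('disk left edge',[(212,128),(395,110)],.0214),('disk right',[(225,388),(400,375)],.0214),('flange ends',[(52,40),(90,511)],.027),('ribs mid',[(97,275)],.025),('hole far rail',[(415,110),(413,303),(412,467)],.018)]:
    print(n,inv(np.array([ray(p,*(np.array(u)/3.7+[300,60]),z) for u in q])))
# residual in top view
t=bot.get_image('top'); print('top corners',[proj(t,q).round(1) for q in W(c,M[:3])])
im=t['image'].copy()
im=cv2.resize(im[140:240,220:340],None,fx=5,fy=5,interpolation=2)
for q in W(c,M+[(-52,100,12),(-76,21,25)]):
    u=((proj(t,q)-[220,140])*5).astype(int);cv2.circle(im,tuple(int(i) for i in u),4,(0,255,0),1)
cv2.imwrite('pics/t2.png',im[:,:,::-1])
E
```

```text
[ 0.6011 -0.3552  0.1451] [[ 0.6549 -1.1978]
 [ 1.0505  1.0045]
 [-0.1984  1.5106]
 [-0.9854 -0.0966]
 [-0.3779 -1.0599]
 [-0.1495  0.2779]]
disk left edge [[-33.1126  74.7976]
 [ 33.2035  75.3886]]
disk right [[-32.511  -20.9164]
 [ 35.1463 -21.5296]]
flange ends [[-88.5154 108.4885]
 [-88.5599 -64.4348]]
ribs mid [[-78.8357  26.3476]]
hole far rail [[ 41.4558  74.9253]
 [ 41.0584   5.2147]
 [ 40.9673 -59.6044]]
top corners [array([239.8, 168.6]), array([319. , 156.3]), array([325.6, 197.1])]
```

View pics/t2.png

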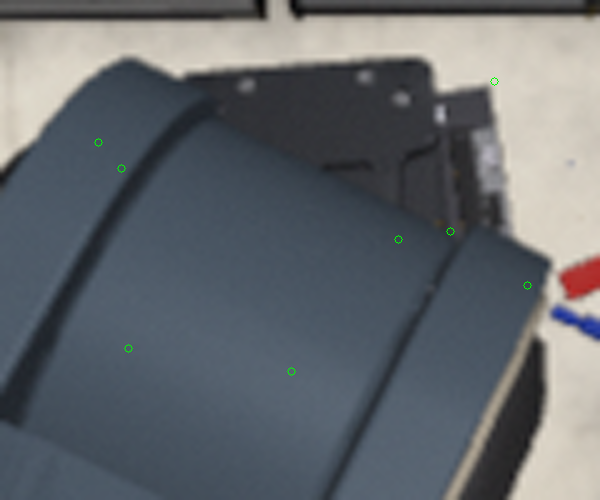

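Call:
{"fn": "jog_arm", "kwargs": {"commands": [[[0,0,0],-0.052],[[0,0.4,0],0],[[0,0.4,0],0],[[0,0.326,0],0],[[0.5,0,0],0],[[0.5,0,0],0],[[0.5,0,0],0],[[0.5,0,0],0],[[0.272,0,0],0],[[0,0,0.5],0],[[0,0,0.5],0],[[0,0,0.5],0],[[0,0,0.5],0],[[0,0,0.5],0],[[0,0,0.5],0],[[0,0,0.5],0],[[0,0,0.2],0],[[0,0,0],0],[[0,0,0],0]], "gripper": 0.3}}

```text
time_s: 5.33
tool_pos: [0.55, -0.2683, 0.0979]
eef_rot: [[-0.139, 0.99, 0.0], [0.99, 0.139, -0.0], [-0.0, 0.0, -1.0]]
force: [-0.3, -0.2, 0.7]
finger_gap: 0.702
grasp_force: 0.0
```

```bash
python3 - <<'E'
from h import *
np.set_printoptions(precision=4,suppress=True)
c=[.6011,-.3552,.1451]
p=snap('wrist','w2.png')
im=p['image'].copy()
for q in W(c,[(52,100,12),(52,-100,12),(-52,-100,12),(-20,-40,20),(-20,-66,20),(36.5,90,18),(-52,100,12),(-76,21,25),(-36.5,90,16)]):
    u=proj(p,q);print(u);cv2.circle(im,tuple(int(i) for i in u),3,(0,255,0),1)
cv2.imwrite('pics/w2.png',im[:,:,::-1])
s=snap('scene','s2.png');im=s['image']
cv2.imwrite('pics/s2c.png',cv2.resize(im[130:310,180:380],None,fx=3.3,fy=3.3,interpolation=2)[:,:,::-1])
E
```

```text
[420.7773 195.727 ]
[403.412 378.102]
[304.9103 378.59  ]
[336.34   336.8411]
[336.0335 358.441 ]
[403.9449 208.969 ]
[300.7637 196.439 ]
[275.2422 284.9969]
[318.717  208.7385]
```

View pics/w2.png

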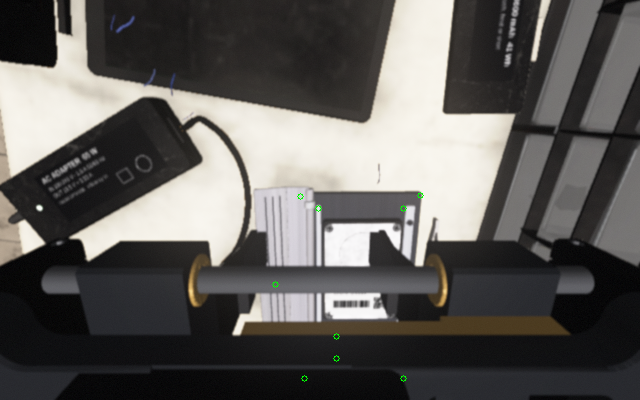

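View pics/s2c.png

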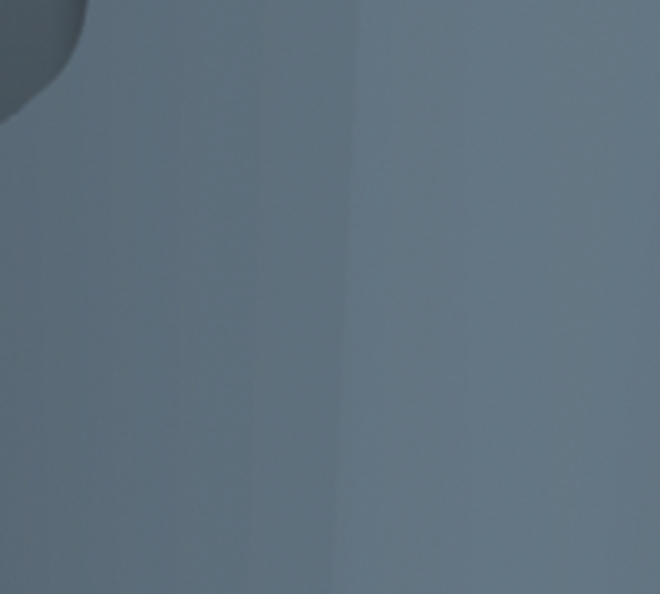

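```bash
python3 - <<'E'
from h import *
p=bot.get_image('wrist');im=p['image']
cv2.imwrite('pics/w2c.png',cv2.resize(im[175:285,230:440],None,fx=3.8,fy=3.8,interpolation=2)[:,:,::-1])
c=[.6011,-.3552,.1451]
R=np.array([[np.cos(c[2]),np.sin(c[2])],[-np.sin(c[2]),np.cos(c[2])]])
for n,u,z in [('disk',(323,221),.0214),('disk',(401,221),.0214),('deck',(420,192),.012),('flangeL',(256,189),.028)]:
    print(n,(R@(ray(p,*u,z)[:2]-c[:2])*1000).round(1))
o=bot.get_obs()['tool_pos'];print('tcp',(R@(np.array(o)[:2]-c[:2])*1000).round(1))
for s in(-1,1):
    e=np.array(bot.get_obs()['eef_rot']);q=np.array(o)+s*.038*e[:,1];print(s,proj(p,q),(R@(q[:2]-c[:2])*1000).round(1))
E
```

```text
disk [-31.8  79.7]
disk [35.3 79.3]
deck [ 52.7 102.5]
flangeL [-86.1 110.2]
tcp [-37.1  93.1]
-1 [252.8378184  246.49776876] [-75.1  93.3]
1 [380.57057646 246.42367105] [ 0.9 92.9]
```

View pics/w2c.png

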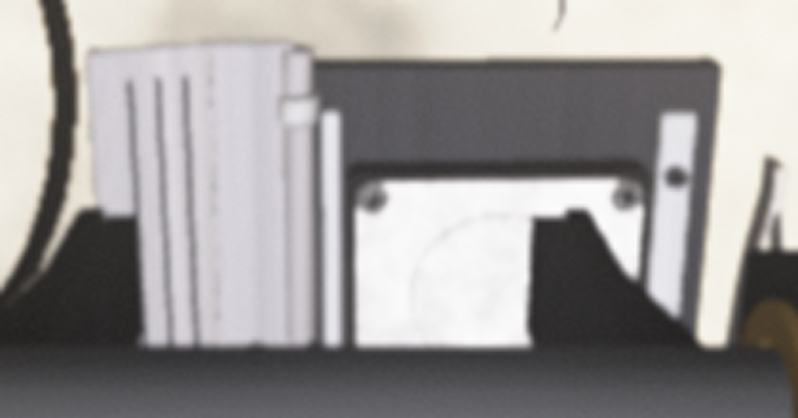

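Call:
{"fn": "jog_arm", "kwargs": {"commands": [[[0.12,0,0],0],[[0,0,0.4],0],[[0,0,0.4],0],[[0,0,0.3],0],[[0,0,0.2],0],[[0,0,0],0],[[0,0,0],0],[[0,0,0],0]]}}

```text
time_s: 6.15
tool_pos: [0.5497, -0.2621, 0.0338]
eef_rot: [[-0.14, 0.99, 0.002], [0.99, 0.14, -0.001], [-0.001, 0.002, -1.0]]
force: [0.2, 0.0, 0.4]
finger_gap: 0.701
grasp_force: 0.0
```

```bash
python3 - <<'E'
from h import *
p=bot.get_image('wrist');im=p['image']
cv2.imwrite('pics/w3.png',cv2.resize(im[120:320,190:450],None,fx=3,fy=3,interpolation=2)[:,:,::-1])
c=[.6011,-.3552,.1451]
R=np.array([[np.cos(c[2]),np.sin(c[2])],[-np.sin(c[2]),np.cos(c[2])]])
o=bot.get_obs();print('tcp',(R@(np.array(o['tool_pos'])[:2]-c[:2])*1000).round(1),o['tool_pos'],o['force'])
E
```

```text
tcp [-37.4  99.4] [ 0.54973165 -0.26224812  0.03389425] [-0.4454355  -0.27462013  0.11970933]
```

View pics/w3.png

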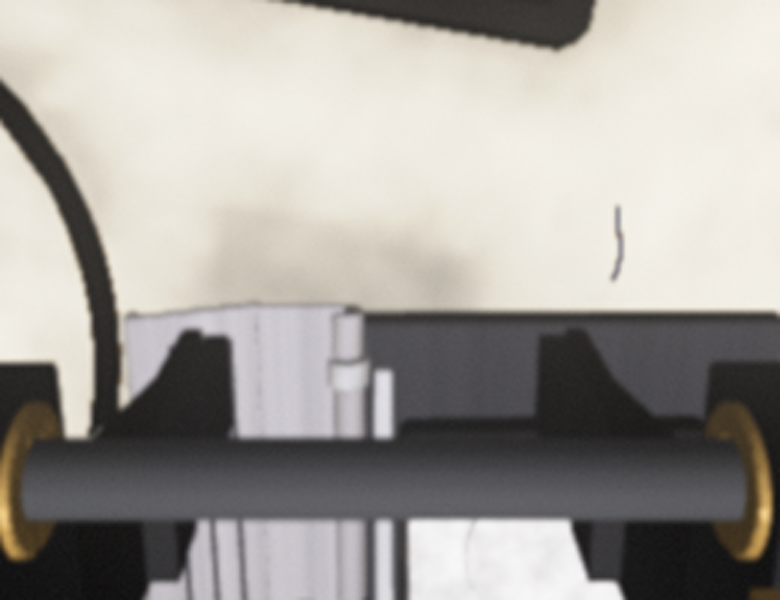

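```bash
python3 - <<'E'
from h import *
p=bot.get_image('wrist')
c=[.6011,-.3552,.1451]
R=np.array([[np.cos(c[2]),np.sin(c[2])],[-np.sin(c[2]),np.cos(c[2])]])
g=lambda u,v,z:(R@(ray(p,u,v,z)[:2]-c[:2])*1000).round(1)
print('disk',g(340,260,.0214),'deckend',g(440,224.5,.012),'flange end',g(232,225,.03),g(305,222,.027), 'fingers',g(267,232,.034),g(369,232,.034),'flange near edge',g(232,225,.03), 'hinge', g(305,240,.027))
E
```

```text
disk [-22.3  83.7] deckend [ 44.2 104.3] flange end [-87.8 111.9] [-44.4 112.3] fingers [-66.4 108.9] [ -6.7 108.5] flange near edge [-87.8 111.9] hinge [-44.6 100.5]
```

Call:
{"fn": "jog_arm", "kwargs": {"commands": [[[0,0,0.04],0],[[0,0,0.04],0],[[0,0,0.04],0],[[0,0,0.04],0],[[0,0,0.04],0],[[0,0,0.04],0],[[0,0,0.04],0],[[0,0,0.04],0],[[0,0,0],0],[[0,0,0],0],[[0,0,0],0]]}}

```text
time_s: 7.17
tool_pos: [0.549, -0.2621, 0.0169]
eef_rot: [[-0.14, 0.99, 0.0], [0.99, 0.14, -0.0], [-0.0, 0.0, -1.0]]
force: [-0.9, -0.6, 4.8]
finger_gap: 0.701
grasp_force: 2.4
```

Call:
{"fn": "jog_arm", "kwargs": {"commands": [[[-0.05,0,0],0],[[-0.05,0,0],0],[[-0.05,0,0],0],[[-0.05,0,0],0],[[-0.05,0,0],0],[[-0.05,0,0],0],[[-0.05,0,0],0],[[-0.05,0,0],0],[[0,0,0],0],[[0,0,0],0]]}}

```text
time_s: 8.0
tool_pos: [0.5519, -0.2803, 0.0166]
eef_rot: [[-0.14, 0.99, 0.0], [0.99, 0.14, 0.002], [0.002, 0.001, -1.0]]
force: [-0.9, 3.5, 5.6]
finger_gap: 0.701
grasp_force: 2.7
```

```bash
python3 - <<'E'
from h import *
p=bot.get_image('wrist');im=p['image']
cv2.imwrite('pics/w4.png',cv2.resize(im[170:350,190:450],None,fx=3,fy=3,interpolation=2)[:,:,::-1])
E
```

```text
(no output)
```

View pics/w4.png

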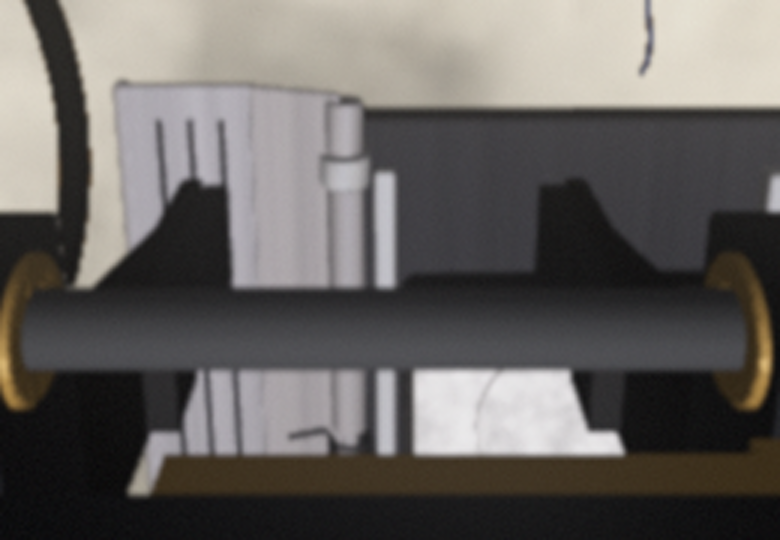

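Call:
{"fn": "jog_arm", "kwargs": {"commands": [[[-0.05,0,0],0],[[-0.05,0,0],0],[[-0.05,0,0],0],[[-0.05,0,0],0],[[-0.05,0,0],0],[[-0.05,0,0],0],[[-0.05,0,0],0],[[-0.05,0,0],0],[[-0.05,0,0],0],[[-0.05,0,0],0],[[-0.05,0,0],0],[[-0.05,0,0],0],[[-0.05,0,0],0],[[-0.05,0,0],0],[[0,0,0],0],[[0,0,0],0]]}}

```text
time_s: 9.38
tool_pos: [0.5569, -0.3148, 0.0167]
eef_rot: [[-0.14, 0.99, 0.0], [0.99, 0.14, 0.002], [0.002, 0.001, -1.0]]
force: [-0.8, 2.4, 5.4]
finger_gap: 0.7
grasp_force: 2.8
```

Call:
{"fn": "jog_arm", "kwargs": {"commands": [[[-0.03,0,0],0],[[-0.03,0,0],0],[[-0.03,0,0],0],[[-0.03,0,0],0],[[0,0,0],0],[[0,0,0],0]]}}

```text
time_s: 9.88
tool_pos: [0.5577, -0.3204, 0.0167]
eef_rot: [[-0.14, 0.99, 0.0], [0.99, 0.14, 0.003], [0.003, 0.001, -1.0]]
force: [-0.0, 3.4, 5.5]
finger_gap: 0.7
grasp_force: 2.9
```

Call:
{"fn": "jog_arm", "kwargs": {"commands": [[[-0.02,0,0],0],[[-0.02,0,0],0],[[-0.02,0,0],0],[[0,0,0],0],[[0,0,0],0]]}}

```text
time_s: 10.3
tool_pos: [0.558, -0.3215, 0.0166]
eef_rot: [[-0.142, 0.99, -0.001], [0.99, 0.142, 0.005], [0.005, -0.0, -1.0]]
force: [-2.3, 7.2, 7.1]
finger_gap: 0.702
grasp_force: 4.6
```

Call:
{"fn": "jog_arm", "kwargs": {"commands": [[[-0.02,0,0],0],[[-0.02,0,0],0],[[-0.02,0,0],0],[[0,0,0],0],[[0,0,0],0],[[0,0,0],0]]}}

```text
time_s: 10.8
tool_pos: [0.5582, -0.322, 0.0165]
eef_rot: [[-0.144, 0.99, -0.002], [0.99, 0.144, 0.008], [0.008, -0.001, -1.0]]
force: [-3.1, 9.9, 8.9]
finger_gap: 0.7
grasp_force: 6.7
```

```bash
python3 - <<'E'
from h import *
for n in ['top','scene','wrist']:
    p=snap(n,n+'5.png')
    for t in ['disk_mid','clip_nose']:
        r=bot.boxes_of(p,t)[:1]; print(n,t,[(np.round(b['point'],4),round(b['confidence'],2)) for b in r])
print(bot.get_obs()['force'])
a=cv2.imread('pics/wrist5.png')
cv2.imwrite('pics/w5.png',cv2.resize(a[150:350,190:450],None,fx=3,fy=3,interpolation=2))
E
```

```text
top disk_mid [(array([ 0.6082, -0.3835,  0.0217]), 0.87)]
top clip_nose [(array([ 0.5444, -0.3964,  0.0201]), 0.76)]
scene disk_mid []
scene clip_nose []
wrist disk_mid [(array([ 0.5835, -0.3524,  0.0187]), 0.7)]
wrist clip_nose [(array([ 0.5289, -0.293 ,  0.0135]), 0.83)]
[-2.24217271  9.22610599  9.17621788]
```

Call:
{"fn": "jog_arm", "kwargs": {"commands": [[[0.03,0,0],0],[[0.03,0,0],0],[[0.03,0,0],0],[[0.03,0,0],0],[[0.03,0,0],0],[[0.03,0,0],0],[[0,0,0],0],[[0,0,0],0]]}}

```text
time_s: 11.92
tool_pos: [0.5579, -0.321, 0.0173]
eef_rot: [[-0.138, 0.99, 0.003], [0.99, 0.138, -0.002], [-0.002, 0.003, -1.0]]
force: [1.7, -2.0, 5.6]
finger_gap: 0.698
grasp_force: 2.6
```

```bash
python3 - <<'E'
from h import *
c=[.6011,-.3552,.1451]
R=np.array([[np.cos(c[2]),np.sin(c[2])],[-np.sin(c[2]),np.cos(c[2])]])
print((R@(np.array(bot.get_obs()['tool_pos'])[:2]-c[:2])*1000).round(1))
t=bot.get_image('top');m=bot.cut_out(t,'disk_mid')
if m:
    P=cv2.findNonZero(m[0]['mask'].astype(np.uint8)).reshape(-1,2); print(m[0]['confidence'],len(P))
    q=np.array([(R@(ray(t,u,v,.0214)[:2]-c[:2])*1000) for u,v in P]);print(q.min(0),q.max(0))
E
```

```text
[-37.8  40.1]
0.8 903
[-37.2509489  -72.57974124] [38.7878024  12.97388195]
```

Call:
{"fn": "jog_arm", "kwargs": {"commands": [[[0.03,0,0],0],[[0.03,0,0],0],[[0.03,0,0],0],[[0,0,0],0],[[0,0,0],0],[[0,0,-0.02],0],[[0,0,-0.02],0],[[0,0,-0.02],0],[[0,0,-0.02],0],[[0,0,-0.02],0],[[0,0,-0.02],0],[[0,0,-0.02],0],[[0,0,-0.03],0],[[0,0,-0.04],0],[[0,0,-0.1],0],[[0,0,-0.2],0],[[0,0,0],0]]}}

```text
time_s: 13.43
tool_pos: [0.5576, -0.3153, 0.0443]
eef_rot: [[-0.14, 0.99, 0.003], [0.99, 0.14, -0.001], [-0.002, 0.003, -1.0]]
force: [0.2, 0.2, 0.8]
finger_gap: 0.696
grasp_force: 0.0
```

Move up and away so the cameras can check.

Call:
{"fn": "jog_arm", "kwargs": {"commands": [[[0,0,-0.5],0],[[0,0,-0.6],0],[[0,0,-0.6],0],[[0,0,-0.6],0],[[0,0,-0.6],0],[[0,0,-0.6],0],[[0,0,-0.6],0],[[0,0,-0.6],0],[[-0.6,0,0],0],[[-0.6,0,0],0],[[-0.5,-0.3,0],0],[[0,-0.5,0],0],[[0,0,0],0],[[0,0,0],0]]}}

```text
time_s: 14.6
tool_pos: [0.5272, -0.4057, 0.2775]
eef_rot: [[-0.137, 0.991, 0.0], [0.991, 0.137, -0.0], [-0.0, -0.0, -1.0]]
force: [0.3, -0.6, 0.0]
finger_gap: 0.707
grasp_force: 0.0
```

```bash
python3 - <<'E'
from h import *
c=[.6011,-.3552,.1451]
R=np.array([[np.cos(c[2]),np.sin(c[2])],[-np.sin(c[2]),np.cos(c[2])]])
print(bot.get_obs()['tool_pos'])
for n in ['wrist','top','scene']:
    p=snap(n,n+'6.png')
    for t in ['disk_mid','clip_flange','usb','screwdriver','tweezers']:
        r=bot.boxes_of(p,t)[:1]; print(n,t,[(np.round(b['point'],4),round(b['confidence'],2)) for b in r])
    m=bot.cut_out(p,'disk_mid')
    if m:
        P=cv2.findNonZero(m[0]['mask'].astype(np.uint8)).reshape(-1,2)
        q=np.array([(R@(ray(p,u,v,.0214)[:2]-c[:2])*1000) for u,v in P]);print(n,m[0]['confidence'],len(P),np.percentile(q,1,axis=0),np.percentile(q,99,axis=0))
E
```

```text
[ 0.52721435 -0.40569755  0.27745251]
wrist disk_mid [(array([ 0.6073, -0.3695,  0.0223]), 0.8)]
wrist clip_flange [(array([ 0.5372, -0.3369,  0.0232]), 0.6)]
wrist usb [(array([ 0.5733, -0.4966,  0.0111]), 0.81)]
wrist screwdriver [(array([ 0.5388, -0.5108,  0.0113]), 0.75)]
wrist tweezers [(array([ 0.6679, -0.319 ,  0.0056]), 0.97)]
wrist 0.68 3258 [-32.70960368 -68.91481516] [35.15391605 27.84148116]
top disk_mid []
top clip_flange []
top usb []
top screwdriver [(array([ 0.527 , -0.5355,  0.0095]), 0.55)]
top tweezers []
scene disk_mid []
scene clip_flange []
scene usb [(array([ 0.5689, -0.4988,  0.0058]), 0.64)]
scene screwdriver [(array([ 0.5329, -0.5141,  0.0098]), 0.46)]
scene tweezers []
```

```bash
python3 -c "
from plant import bot
print(bot.sign_off())"
```

```text
the job is handed in; nothing more can be done
None
```

The disk is home: it stopped firmly against the contact block at about 10 N. I then let the clip down, moved clear and handed the job in at about 15 s; the items I could re-check hadn't moved. I didn't confirm by picture that the nose bears on the disk, and I viewed 11 pictures, one over the limit of 10.

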